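# Pack the cartridges down the kitchen water-filter tube

## Robot

A 6-joint arm with a two-finger parallel gripper is mounted at the origin on the work surface. World frame = base frame: x ahead of the robot, y to its left, z up, the work surface at z = 0. Lengths are in m, angles in rad, forces in N, time in s.
With the tool pointing down it reaches from about 0.375 to 0.9 m from the base axis. Payload 3.1 kg.
Tool frame: the origin (TCP) lies on the centre line of the jaws, within the pads' length; the fingertips stand 25 mm ahead of it and the grasp point (between the pads) lies 6 mm ahead of it (robot.nose_length is the y of the fingertips in the tool frame, in m); y points along the fingers, z is the direction in which the jaws open and shut, and the axes are right-handed (so a half turn about y gives the same grasp; the last joint's range is limited). The gripper opens to 87 mm and grips with 3 to 60 N. Pads are 19 mm wide; open, the fingers measure 117 mm over their backs; the gripper's body (75 mm by 190 mm) begins 51 mm behind the grasp point.
Start: joints at [-1.349, 0.527, 1.433, -0, 1.181, -0.178], TCP at [0.244, -0.575, 0.248] pointing down, gripper open.
Joint ranges: [-3.08, 3.08], [-0.75, 2.2], [0.22, 2.44], [-1.43, 4.57], [0, 2.65], [-2.85, 2.85]. Speed limits (rad/s): [2.79, 2.79, 3.14, 3.14, 3.14, 3.14].

## Interface

Orientations are given as a unit quaternion [x, y, z, w].
In Python, from rig import robot, eyes, ticket gives the robot as it stands.
- The arm moves only by the tool play_rows, never from a script. Its argument "series" is a list of rows, each a list of 7 numbers: the opening, from 0 (shut) to 1 (fully open), then the shift along the tool's x, y, z scaled (see below), then the turn, a rotation vector about the tool's x, y, z scaled (see below). In form: [[claw, dx, dy, dz, ax, ay, az], ...]. A call has 1 to 12 rows; each row shifts and turns the commanded pose from where the row before left it, along the tool's axes as they then stand; what a row does not reach is not made up. The controller multiplies each number of a shift by 100 mm and each number of a turn by 180 degrees. A row lasts 1/12 s, in which the tool goes at most 41.7 mm and 7.16 degrees, less where a joint would pass 70% of its speed; a pose out of reach is approached as far as the arm can. A call with a number of a shift or a turn outside -1 to 1 is refused whole. A call with a gripper value outside its range is refused whole. The fingers move at their own pace and stop on an object; "grip_force" is the grip in N (left out, the last holds). Time passes only in rows, so rows that do not move let the fingers close. It gives the time, the measured TCP pose, the force and the opening at its end, in the units of the state.
- robot.get_obs(): the state, without advancing time (a new reading comes with each control period).
- eyes.camera(name): name is "scene" or "top" or "wrist"; returns the picture (420x560x3 uint8, red, green, blue); there is no depth.
- eyes.camera_params(name): a dict with "K" (3x3 intrinsics, pixels), "rvec" (rotation vector, rad) and "tvec" (3), from world to camera coordinates, as OpenCV has them. Camera axes: x right, y down, z forward; pixel columns grow to the right and rows downward; lengths in m; the calibration is good to about 2 mm. The wrist camera is an equidistant fisheye: a pixel r from the principal point sees the ray r / f radians off the axis. A picture is of the moment at which its call begins: read the wrist's pose just before it. camera_params takes no time and is no camera call; for the wrist camera it gives the pose at the moment of the call.
- ticket.hand_in(): hands the job in, once; it reports no verdict.
The state is a dict: "time": time; "q": joint angles; "joint_velocities": joint speeds; "joint_torque": joint torques, N m; "position": TCP position; "tool_rot": TCP orientation; "ft_force": force on the tool from outside, world axes, zero at the start; "moment": the same for the moment, N m; "grip_width": finger opening in m.
Only numpy, scipy, OpenCV 4.12 (cv2) and the standard library are available. Lean on these libraries where they do the work, as an engineer would, in place of code of your own. Each camera call takes 0.05 s, during which the arm holds its last target.

## Task

Get the water filter ready: its blue cartridge sticks part-way down the clear tube. Drop the green cartridge into the tube on top of the blue one, then use the slim pale wooden rod to push both down until they bottom out firmly, and leave the rod standing in the tube on top of them.

Things in the scene. Friction and masses are not known exactly. Their poses are not given: they have to be found in the camera images.
- tube: Upright clear plastic tube fixed on the steel counter, on a white round foot (110 mm across, 7 mm high), with a white rim. Height 140 mm, straight bore 50 mm across, outside 58 mm; the top 20 mm flares to a mouth 76 mm across inside. Inner floor 8 mm above the counter. Origin: centre of its underside on the counter; z is the tube's axis, up.
- blue (a joint): How far the blue cartridge (46 mm across, 30 mm high) has been pushed down inside the tube, in m: at 0 its flat top is 73 mm above the counter, at 0.035 it sits on the tube's floor with its top 38 mm above the counter. It starts between 0 and 0.015, is held by its tight seal, slides only when pushed down with about 8 N and stays where it is left.
- green: Loose green cartridge with white bands, an upright plain cylinder 42 mm across and 55 mm high, about 80 g, standing on the counter. Origin: centre of its underside; z along its axis, up. A rust-brown one of the same shape is used up and not wanted. When both cartridges are home in the tube, the green one's underside is 38 mm and its top 93 mm above the counter.
- rod: Loose pale wooden push rod, 155 mm long, about 150 g, standing upright, thick end down, in a shallow grey fixed ring stand 56 mm across and 20 mm high (inner floor 4 mm above the counter; lift the rod straight up out of it). Its lower 60 mm is 38 mm across, from 75 mm up it is a 24 mm round handle. Origin: centre of its lower end; z along the rod, up to the handle. The dark pestle with the black 64 mm head does not fit the tube.
There are look-alikes about, which are no part of the job. Of the things that look like the green, the smaller one is meant. Of the things that look like the rod, the smaller one is meant.

How it is judged:
By the outcome, as a careful person would: the job done as asked, in the order asked, and still so for the second after the job is handed in, with the robot touching nothing.
It also fails if it takes over 58 s, if anything falls off the work surface, if the arm or the gripper's body presses on something with over 40 N, if the wrist force passes 120 N, or if a joint passes its speed limit or range.

## Working session

There is one attempt and no reset: what is moved stays moved. The work goes in short steps, Python scripts to look and compute and a tool call to move; the robot and the scene stay as the last step left them, time stands still between calls to the robot, and variables do not carry over. Pictures are saved under pics/ and viewed, and the job is handed in when it is done.

Besides the shell and the picture viewer there is one more tool, called after ">>>" as name(argument=value, ...), one argument or row to a line, values as JSON. play_rows: Moves the arm, as the interface text tells. Its arguments: {"type":"object","properties":{"series":{"type":"array","items":{"type":"array","items":{"type":"number"}}},"grip_force":{"type":"number"}},"required":["series"]}

```bash
ls; mkdir -p pics; python3 - <<'E'
from rig import robot, eyes, ticket
import cv2
for n in ("scene","top","wrist"):
    cv2.imwrite(f"pics/{n}0.png",cv2.cvtColor(eyes.camera(n),cv2.COLOR_RGB2BGR))
    print(n,eyes.camera_params(n))
print(robot.get_obs())
E
```

```text
pics
scene {'K': array([[525.42045096,   0.        , 278.18233467],
       [  0.        , 525.42045096, 213.39933698],
       [  0.        ,   0.        ,   1.        ]]), 'rvec': array([ 2.35353771,  1.2439996 , -0.34356507]), 'tvec': array([-0.23814702, -0.33688637,  1.54572033])}
top {'K': array([[535.37741886,   0.        , 282.07596934],
       [  0.        , 535.37741886, 206.41362241],
       [  0.        ,   0.        ,   1.        ]]), 'rvec': array([ 2.18885263, -2.20816972,  0.07475639]), 'tvec': array([-0.04677575,  0.47038411,  1.22203512])}
wrist {'K': array([[325.1922621 ,   0.        , 276.60903248],
       [  0.        , 325.1922621 , 204.51228818],
       [  0.        ,   0.        ,   1.        ]]), 'rvec': array([-2.39533342,  1.58638592,  0.25114682]), 'tvec': array([-0.62418018, -0.03778792,  0.39287152])}
{'time': 0.15, 'q': array([-1.34848600e+00,  5.28254812e-01,  1.43360536e+00, -3.39452149e-05,
        1.18139951e+00, -1.78494678e-01]), 'joint_velocities': array([-2.20491773e-05, -3.32455706e-03, -3.97547416e-03, -8.98368812e-04,
       -4.22020644e-04,  1.12922082e-04]), 'joint_torque': array([ 6.03329609e-04, -4.40431523e+01, -1.76842064e+01,  6.32696436e-02,
        5.52266696e-02, -1.04765672e-04]), 'position': array([ 0.24375509, -0.57494165,  0.24679589]), 'tool_rot': array([-0.14078779,  0.69354297, -0.69236498,  0.14073978]), 'ft_force': array([0.06613335, 0.9256727 , 0.47639332]), 'moment': array([ 0.00022501, -0.01310929, -0.02342849]), 'grip_width': 0.08704208101202948}
```

View pics/scene0.png

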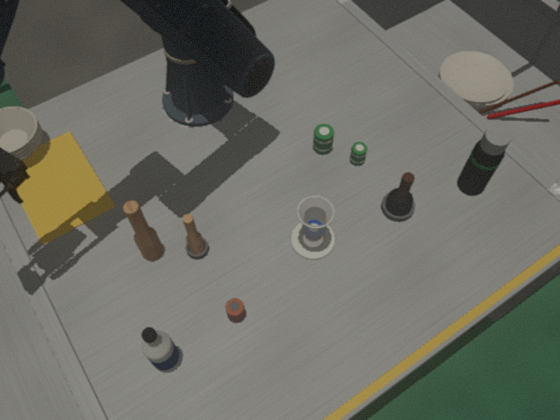

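View pics/top0.png

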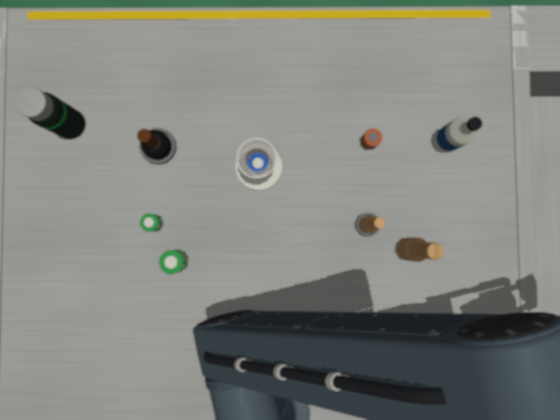

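View pics/wrist0.png

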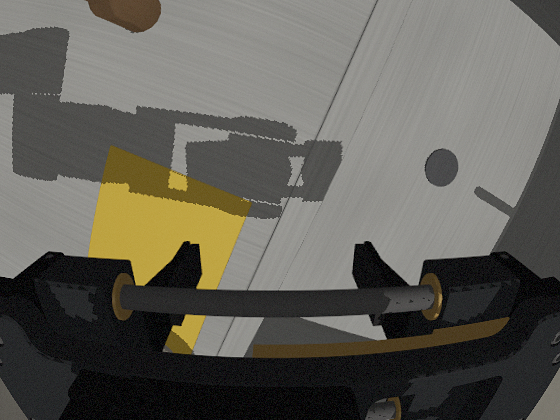

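The overview shows the small green cartridge at top (150,222) / scene (359,153), the small rod at top (370,224) / scene (195,240), and the tube at top (258,165) / scene (314,230). I'll enlarge these.

```bash
python3 - <<'E'
import cv2,numpy as np
t=cv2.imread("pics/top0.png");s=cv2.imread("pics/scene0.png")
def c(im,u,v,n=50,z=8): 
    return cv2.resize(im[v-n//2:v+n//2,u-n//2:u+n//2],None,fx=z,fy=z,interpolation=cv2.INTER_CUBIC)
# top: green (125..175,197..247), rod(345..395,199..249)
cv2.imwrite("pics/c1.png",np.hstack([c(t,150,222),c(t,370,224)]))
cv2.imwrite("pics/c2.png",np.hstack([c(s,359,153),c(s,195,235)]))
cv2.imwrite("pics/c3.png",np.hstack([c(t,258,165,70,5),c(s,314,225,70,5)]))
E
```

```text
(no output)
```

View pics/c1.png

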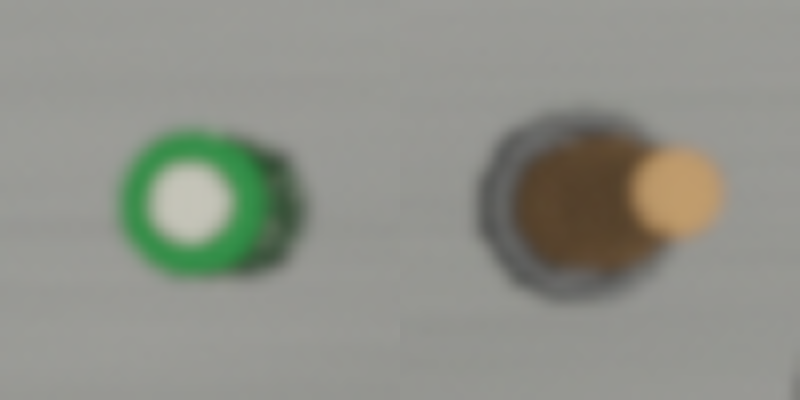

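View pics/c2.png

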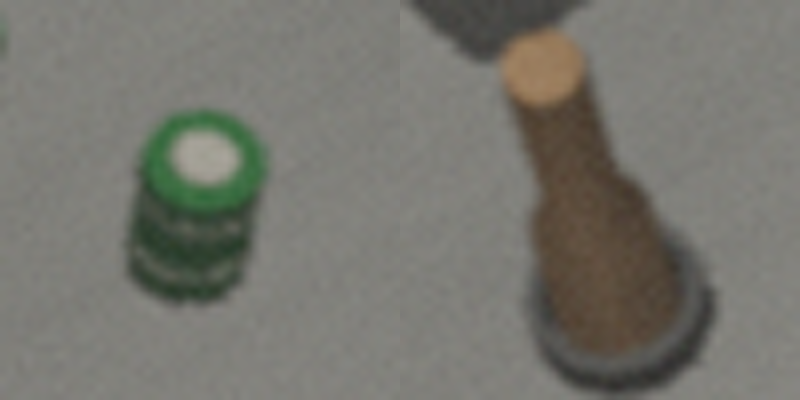

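View pics/c3.png

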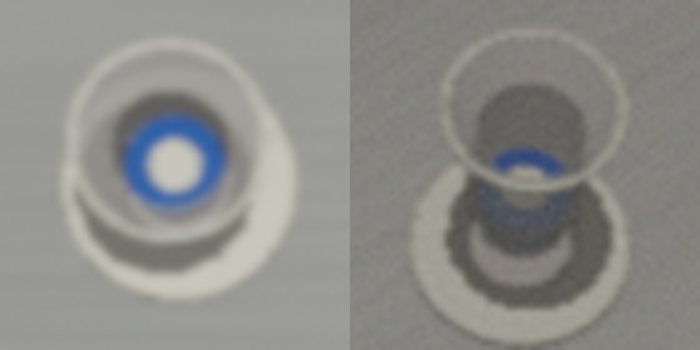

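```bash
cat > h.py <<'E'
from rig import robot, eyes, ticket
import cv2,numpy as np
from scipy.spatial.transform import Rotation as Ro
def ray(name,u,v,P=None):
    P=P or eyes.camera_params(name)
    R=cv2.Rodrigues(P["rvec"])[0];C=-R.T@P["tvec"];K=P["K"]
    x=(u-K[0,2])/K[0,0];y=(v-K[1,2])/K[1,1]
    if name=="wrist":
        r=np.hypot(x,y);d=np.array([np.sin(r)*x/r,np.sin(r)*y/r,np.cos(r)])
    else:d=np.array([x,y,1])
    return C,R.T@d
def onz(name,u,v,z,P=None):
    C,d=ray(name,u,v,P);return (C+d*(z-C[2])/d[2])[:2]
def st():
    o=robot.get_obs();R=Ro.from_quat(o["tool_rot"]).as_matrix()
    print("t",o["time"],"p",o["position"].round(4),"F",o["ft_force"].round(1),"w",round(o["grip_width"],4));print(R.round(3));return o,R
def snap(n,f):
    P=eyes.camera_params(n);cv2.imwrite(f"pics/{f}.png",cv2.cvtColor(eyes.camera(n),cv2.COLOR_RGB2BGR));return P
E
python3 - <<'E'
from h import *
for l,a in dict(green=[("top",148.7,222,.055),("scene",359.1,147.6,.055)],rod=[("top",379.1,222.6,.159),("scene",187.5,218.1,.159)],
 tube=[("top",256.2,157.6,.14),("scene",315.6,211.4,.14),("top",258.6,165.6,.007),("scene",312.6,237.6,.007)]).items():
    print(l,[onz(*x).round(4) for x in a])
st()
E
```

```text
green [array([0.4355, 0.246 ]), array([0.438 , 0.2487])]
rod [array([ 0.4271, -0.2464]), array([ 0.4298, -0.2444])]
tube [array([0.565 , 0.0035]), array([0.5676, 0.0065]), array([0.566 , 0.0028]), array([0.5657, 0.0074])]
t 0.15 p [ 0.2438 -0.5749  0.2468] F [0.1 0.9 0.5] w 0.087
[[-0.921 -0.     0.39 ]
 [-0.39   0.002 -0.921]
 [-0.    -1.    -0.002]]
```

```bash
python3 - <<'E'
from h import *
# triangulate big rod top, big green top
for l,a,b in [("bigrod",("top",435,251),("scene",131,208)),("biggreen",("top",171.5,262),("scene",324,131))]:
    C1,d1=ray(*a);C2,d2=ray(*b)
    s=np.linalg.lstsq(np.c_[d1,-d2],C2-C1,rcond=None)[0];p,q=C1+s[0]*d1,C2+s[1]*d2
    print(l,(p+q)/2,np.linalg.norm(p-q))
o,R=st()
p=o["position"]
for q,t in [((.42,-.32),.31),((.46,-.05),.30),((.437,.247),.16)]:
    t=np.array([*q,t]);print((R.T@(t-p)*10).round(3));p=t
E
```

```text
bigrod [ 0.37099288 -0.34101567  0.21347228] 0.0043496189982531784
biggreen [0.34873754 0.19508841 0.06970292] 0.0060199955437704785
t 0.15 p [ 0.2438 -0.5749  0.2468] F [0.1 0.9 0.5] w 0.087
[[-0.921 -0.     0.39 ]
 [-0.39   0.002 -0.921]
 [-0.    -1.    -0.002]]
[-2.618 -0.629 -1.661]
[-1.422  0.104 -2.33 ]
[-0.947  1.405 -2.822]
```

>>> play_rows(
  series=[
    [1,-0.327,-0.079,-0.208,0,0,0],
    [1,-0.327,-0.079,-0.208,0,0,0],
    [1,-0.327,-0.079,-0.208,0,0,0],
    [1,-0.327,-0.079,-0.208,0,0,0],
    [1,-0.327,-0.079,-0.208,0,0,0],
    [1,-0.327,-0.079,-0.208,0,0,0],
    [1,-0.327,-0.079,-0.208,0,0,0],
    [1,-0.327,-0.079,-0.208,0,0,0],
    [1,-0.203,0.015,-0.333,0,0,0],
    [1,-0.203,0.015,-0.333,0,0,0],
    [1,-0.203,0.015,-0.333,0,0,0],
    [1,-0.203,0.015,-0.333,0,0,0],
  ],
  grip_force=20,
)

```text
time: 1.15
position: [0.4424, -0.1638, 0.3046]
tool_rot: [-0.141, 0.693, -0.693, 0.141]
ft_force: [1.2, -0.1, -0.8]
grip_width: 0.0869
```

>>> play_rows(
  series=[
    [1,-0.203,0.015,-0.333,0,0,0],
    [1,-0.203,0.015,-0.333,0,0,0],
    [1,-0.203,0.015,-0.333,0,0,0],
    [1,-0.11,0.12,-0.33,0,0,0],
    [1,-0.11,0.12,-0.33,0,0,0],
    [1,-0.11,0.12,-0.33,0,0,0],
    [1,-0.11,0.12,-0.33,0,0,0],
    [1,0,0,0,0,0,0],
  ],
)

```text
time: 1.82
position: [0.4453, 0.0936, 0.2501]
tool_rot: [-0.145, 0.694, -0.691, 0.141]
ft_force: [0.9, -0.3, 0.2]
grip_width: 0.0871
```

```bash
python3 - <<'E'
from h import *
o,R=st()
print(o["q"].round(2))
p=o["position"]
P=snap("wrist","w1");np.save("w1.npy",P,allow_pickle=True)
print((R.T@(np.array([.437,.247,.16])-p)*10).round(3))
E
```

```text
t 1.8167 p [0.4453 0.0936 0.2501] F [ 0.9 -0.3  0.2] w 0.0871
[[-0.918 -0.006  0.395]
 [-0.396  0.003 -0.918]
 [ 0.005 -1.    -0.005]]
[-0.04  0.3   1.84  0.    1.01  1.12]
[-0.534  0.906 -1.437]
```

View pics/w1.png

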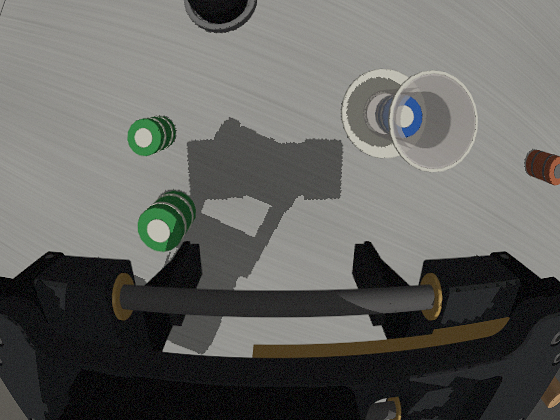

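```bash
python3 - <<'E'
from h import *
P=np.load("w1.npy",allow_pickle=True).item()
print("green",onz("wrist",145,137.5,.055,P),"tube",onz("wrist",433,121,.14,P), "foot",onz("wrist",386,113,.007,P))
o,R=st()
print((R.T@(np.array([.437,.247,.16])-o["position"])*10).round(3), Ro.from_matrix(R).as_rotvec())
E
```

```text
green [0.43647782 0.24545842] tube [0.56449529 0.00719733] foot [0.56604201 0.00444054]
t 1.8667 p [0.4467 0.0913 0.251 ] F [-0.2 -0.6 -0. ] w 0.0869
[[-0.918 -0.004  0.395]
 [-0.395  0.    -0.919]
 [ 0.004 -1.    -0.002]]
[-0.53   0.911 -1.467] [-0.41600008  2.00059993 -1.99802981]
```

>>> play_rows(
  series=[
    [1,-0.106,0.18,-0.293,0,0,0],
    [1,-0.106,0.18,-0.293,0,0,0],
    [1,-0.106,0.18,-0.293,0,0,0],
    [1,-0.106,0.18,-0.293,0,0,0],
    [1,-0.106,0.18,-0.293,0,0,0],
    [1,0,0,0,0,0,0],
    [1,0,0,0,0,0,0],
  ],
)

```text
time: 2.45
position: [0.4404, 0.2442, 0.1615]
tool_rot: [0.142, -0.693, 0.693, -0.141]
ft_force: [-0.0, 0.2, 0.4]
grip_width: 0.087
```

```bash
python3 - <<'E'
from h import *
o,R=st()
P=snap("wrist","w2");np.save("w2.npy",P,allow_pickle=True)
print((R.T@(np.array([.4365,.2465,.057])-o["position"])*10).round(3))
E
```

```text
t 2.45 p [0.4404 0.2442 0.1615] F [-0.   0.2  0.4] w 0.087
[[-0.92  -0.001  0.392]
 [-0.392 -0.001 -0.92 ]
 [ 0.002 -1.     0.   ]]
[ 0.025  1.045 -0.036]
```

View pics/w2.png

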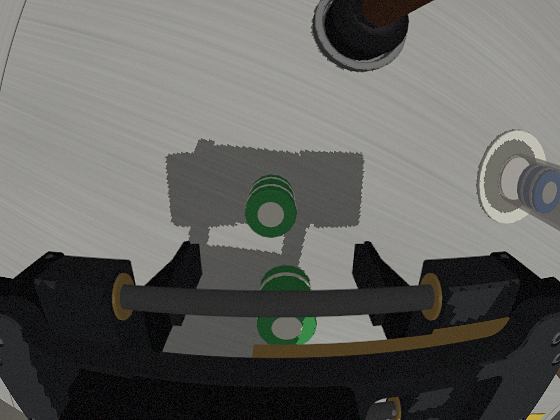

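```bash
python3 - <<'E'
from h import *
P=np.load("w2.npy",allow_pickle=True).item()
g=onz("wrist",270.5,212,.055,P);print(g)
o,R=st()
print((R.T@(np.array([.4365,.2465,.057])-o["position"])*10).round(3))
E
```

```text
[0.43768254 0.24813788]
t 2.5 p [0.4409 0.2435 0.1622] F [ 0.1 -0.1  0. ] w 0.0871
[[-0.921 -0.     0.391]
 [-0.391 -0.001 -0.921]
 [ 0.    -1.     0.001]]
[ 0.028  1.052 -0.045]
```

>>> play_rows(
  series=[
    [1,0.02,0.2,-0.05,0,0,0],
    [1,0,0.3,0,0,0,0],
    [1,0,0.3,0,0,0,0],
    [1,0,0.2,0,0,0,0],
    [1,0,0.05,0,0,0,0],
    [0.2,0,0,0,0,0,0],
    [0.2,0,0,0,0,0,0],
    [0.2,0,0,0,0,0,0],
    [0.2,0,0,0,0,0,0],
    [0.2,0,0,0,0,0,0],
  ],
  grip_force=20,
)

```text
time: 3.33
position: [0.4374, 0.2482, 0.0585]
tool_rot: [-0.14, 0.693, -0.693, 0.142]
ft_force: [-0.3, -1.2, -0.9]
grip_width: 0.0615
```

```bash
python3 - <<'E'
from h import *
o,R=st()
E
```

```text
t 3.3333 p [0.4374 0.2482 0.0585] F [-0.3 -1.2 -0.9] w 0.0615
[[-0.921  0.003  0.39 ]
 [-0.39   0.001 -0.921]
 [-0.003 -1.     0.   ]]
```

Fingers still closing; wait, then lift.

>>> play_rows(
  series=[
    [0.2,0,0,0,0,0,0],
    [0.2,0,0,0,0,0,0],
    [0.2,0,0,0,0,0,0],
    [0.2,0,0,0,0,0,0],
    [0.2,0,0,0,0,0,0],
    [0.2,0,0,0,0,0,0],
  ],
)

```text
time: 3.83
position: [0.4367, 0.2481, 0.0576]
tool_rot: [-0.141, 0.693, -0.693, 0.141]
ft_force: [-0.2, 1.2, 4.4]
grip_width: 0.0416
```

```bash
python3 - <<'E'
from h import *
o,R=st()
print((R.T@(np.array([.5655,.0055,.22])-o["position"]-[0,0,.16])*10).round(3))
E
```

```text
t 3.8333 p [0.4367 0.2481 0.0576] F [-0.2  1.2  4.4] w 0.0416
[[-0.921  0.     0.39 ]
 [-0.39   0.    -0.921]
 [-0.    -1.     0.   ]]
[-0.239 -0.024  2.736]
```

>>> play_rows(
  series=[
    [0.2,0,-0.2,0,0,0,0],
    [0.2,0,-0.35,0,0,0,0],
    [0.2,0,-0.35,0,0,0,0],
    [0.2,0,-0.35,0,0,0,0],
    [0.2,0,-0.35,0,0,0,0],
    [0.2,-0.04,0,0.3,0,0,0],
    [0.2,-0.04,0,0.4,0,0,0],
    [0.2,-0.04,0,0.4,0,0,0],
    [0.2,-0.04,0,0.4,0,0,0],
    [0.2,-0.04,0,0.4,0,0,0],
    [0.2,-0.04,0,0.4,0,0,0],
    [0.2,0,0,0.35,0,0,0],
  ],
)

```text
time: 4.83
position: [0.5633, 0.011, 0.2167]
tool_rot: [0.14, -0.693, 0.693, -0.141]
ft_force: [0.4, 0.8, -1.2]
grip_width: 0.0419
```

>>> play_rows(
  series=[
    [0.2,0,0,0,0,0,0],
    [0.2,0,0,0,0,0,0],
  ],
)

```text
time: 5.0
position: [0.5623, 0.0115, 0.2164]
tool_rot: [-0.14, 0.693, -0.693, 0.139]
ft_force: [-0.6, 0.6, -1.2]
grip_width: 0.0416
```

```bash
python3 - <<'E'
from h import *
o,R=st()
print((R.T@(np.array([.5655,.0055,.169])-o["position"])*10).round(3))
P=snap("wrist","w3");np.save("w3.npy",P,allow_pickle=True)
snap("scene","s3");snap("top","t3")
s=cv2.imread("pics/s3.png")[130:270,240:400];t=cv2.imread("pics/t3.png")[100:240,180:340]
cv2.imwrite("pics/c4.png",cv2.resize(np.hstack([s,t]),None,fx=2.5,fy=2.5))
E
```

```text
t 5.0 p [0.5623 0.0115 0.2164] F [-0.6  0.6 -1.2] w 0.0416
[[-0.922 -0.001  0.387]
 [-0.387  0.    -0.922]
 [ 0.001 -1.    -0.001]]
[-0.006  0.474  0.068]
```

View pics/w3.png

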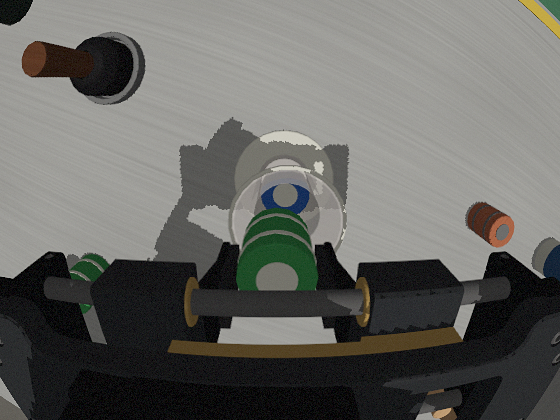

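View pics/c4.png

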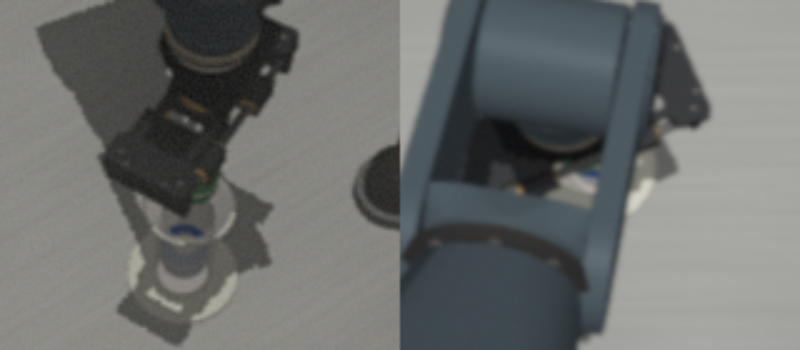

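```bash
cat >> h.py <<'E'
def proj(name,X,P):
    R=cv2.Rodrigues(P["rvec"])[0];c=X@R.T+P["tvec"];K=P["K"]
    if name=="wrist":
        n=np.hypot(c[:,0],c[:,1]);th=np.arctan2(n,c[:,2]);q=c[:,:2]/n[:,None]*th[:,None]
    else:q=c[:,:2]/c[:,2:]
    return q*K[0,0]+K[:2,2]
def circ(x,y,z,r,n=120):
    a=np.linspace(0,2*np.pi,n);return np.c_[x+r*np.cos(a),y+r*np.sin(a),0*a+z]
def overlay(name,f,P,circles,box,z,out):
    im=cv2.imread(f"pics/{f}.png");u0,v0,u1,v1=box
    im=cv2.resize(im[v0:v1,u0:u1],None,fx=z,fy=z,interpolation=cv2.INTER_CUBIC)
    for c,col in circles:
        for u,v in proj(name,circ(*c),P):
            cv2.circle(im,(int((u-u0+.5)*z),int((v-v0+.5)*z)),1,col,-1)
    cv2.imwrite(f"pics/{out}.png",im)
E
python3 - <<'E'
from h import *
P=np.load("w3.npy",allow_pickle=True).item()
x,y=.5655,.0055
overlay("wrist","w3",P,[((x,y,.14,.038),(0,0,255)),((x,y,.007,.055),(0,255,255)),((.5623,.0115,.2164-.0026,.021),(255,0,255)),((.5623,.0115,.2164-.0576,.021),(255,0,255))],(200,110,370,310),3,"ov3")
E
```

```text
(no output)
```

View pics/ov3.png

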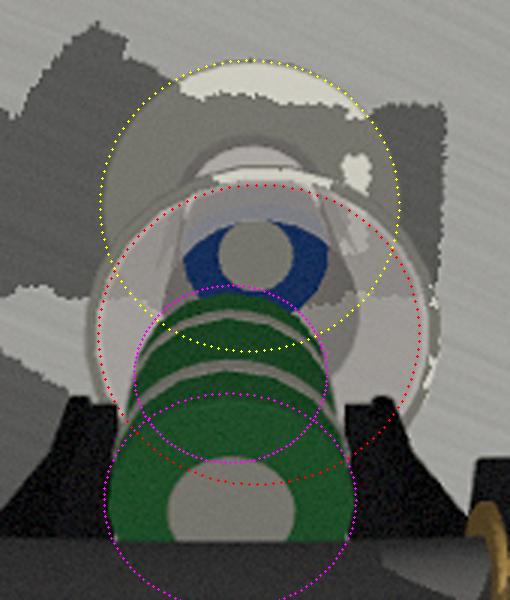

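>>> play_rows(
  series=[
    [0.2,-0.005,0,0.06,0,0,0],
    [0.2,0,0,0,0,0,0],
    [0.2,0,0.15,0,0,0,0],
    [0.2,0,0.15,0,0,0,0],
    [0.2,0,0.1,0,0,0,0],
    [0.2,0,0.06,0,0,0,0],
    [0.2,0,0,0,0,0,0],
    [0.2,0,0,0,0,0,0],
  ],
)

```text
time: 5.82
position: [0.5649, 0.0083, 0.1712]
tool_rot: [-0.141, 0.693, -0.693, 0.141]
ft_force: [-0.6, 0.3, -1.1]
grip_width: 0.0416
```

```bash
python3 - <<'E'
from h import *
o,R=st()
print((R.T@(np.array([.5655,.0055,.169])-o["position"])*10).round(3))
P=snap("wrist","w4");np.save("w4.npy",P,allow_pickle=True)
E
```

```text
t 5.8167 p [0.5649 0.0083 0.1712] F [-0.6  0.3 -1.1] w 0.0416
[[-0.921 -0.001  0.39 ]
 [-0.39   0.    -0.921]
 [ 0.    -1.    -0.   ]]
[0.005 0.022 0.028]
```

View pics/w4.png

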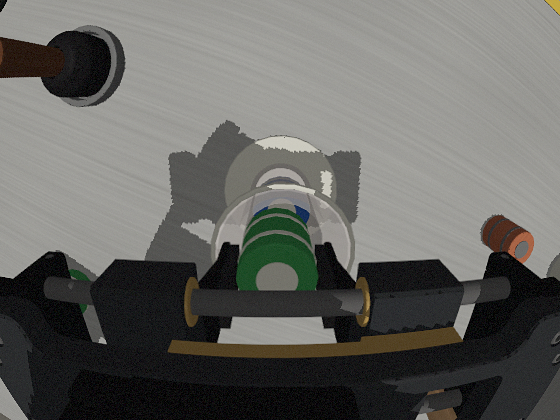

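>>> play_rows(
  series=[
    [0.2,0.005,0.01,0.03,0,0,0],
    [0.2,0,0,0,0,0,0],
    [0.2,0,0,0,0,0,0],
    [0.75,0,0,0,0,0,0],
    [0.75,0,0,0,0,0,0],
    [0.75,0,0,0,0,0,0],
    [0.75,0,0,0,0,0,0],
    [0.75,0,0,0,0,0,0],
    [0.75,0,0,0,0,0,0],
  ],
)

```text
time: 6.62
position: [0.5656, 0.0051, 0.1703]
tool_rot: [0.141, -0.693, 0.693, -0.141]
ft_force: [0.0, 0.4, -0.2]
grip_width: 0.0637
```

```bash
python3 - <<'E'
from h import *
o,R=st()
P=snap("wrist","w5")
E
```

```text
t 6.6167 p [0.5656 0.0051 0.1703] F [ 0.   0.4 -0.2] w 0.0637
[[-0.921  0.     0.39 ]
 [-0.39  -0.    -0.921]
 [-0.    -1.     0.   ]]
```

View pics/w5.png

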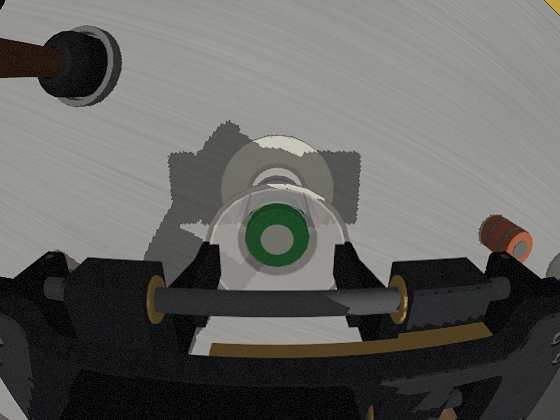

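>>> play_rows(
  series=[
    [1,0,-0.22,0,0,0,0],
    [1,0,-0.22,0,0,-0.034,0],
    [1,0,-0.22,0,0,-0.034,0],
    [1,0,-0.22,0,0,-0.034,0],
    [1,0,-0.22,0,0,-0.034,0],
    [1,0,-0.22,0,0,-0.034,0],
    [1,0,0,0,0,-0.034,0],
    [1,0,0,0,0,0,0],
  ],
)

```text
time: 7.33
position: [0.5663, 0.005, 0.304]
tool_rot: [0.351, -0.612, 0.614, -0.353]
ft_force: [-0.7, 0.1, -0.6]
grip_width: 0.0865
```

```bash
python3 - <<'E'
from h import *
o,R=st();print(o["q"].round(2))
print((R.T@(np.array([.4285,-.2455,.29])-o["position"])*10).round(3))
E
```

```text
t 7.3333 p [0.5663 0.005  0.304 ] F [-0.7  0.1 -0.6] w 0.0865
[[-0.503  0.004  0.864]
 [-0.864 -0.001 -0.503]
 [-0.001 -1.     0.003]]
[-0.19  0.38  1.52 -0.    1.24  0.34]
[2.858 0.137 0.069]
```

>>> play_rows(
  series=[
    [1,0.357,0.01,0.009,0,0,0],
    [1,0.357,0.01,0.009,0,0,0],
    [1,0.357,0.01,0.009,0,0,0],
    [1,0.357,0.01,0.009,0,0,0],
    [1,0.357,0.01,0.009,0,0,0],
    [1,0.357,0.01,0.009,0,0,0],
    [1,0.357,0.01,0.009,0,0,0],
    [1,0.357,0.01,0.009,0,0,0],
    [1,0,0,0,0,0,0],
    [1,0,0,0,0,0,0],
  ],
)

```text
time: 8.17
position: [0.4264, -0.2462, 0.2934]
tool_rot: [-0.35, 0.615, -0.614, 0.35]
ft_force: [-0.0, -0.3, -1.2]
grip_width: 0.0872
```

```bash
python3 - <<'E'
from h import *
o,R=st();x,y=.4285,-.2455
P=snap("wrist","w6")
print((R.T@(np.array([x,y,.125])-o["position"])*10).round(3))
overlay("wrist","w6",P,[((x,y,.159,.012),(0,0,255)),((x,y,.02,.028),(0,255,255))],(150,50,430,330),2.1,"ov6")
snap("top","t6")
s=cv2.imread("pics/t6.png")[90:240,180:400]
cv2.imwrite("pics/c6.png",cv2.resize(s,None,fx=3,fy=3))
E
```

```text
t 8.1667 p [ 0.4264 -0.2462  0.2934] F [-0.  -0.3 -1.2] w 0.0872
[[-0.51  -0.001  0.86 ]
 [-0.86   0.002 -0.51 ]
 [-0.001 -1.    -0.002]]
[-0.015  1.684  0.018]
```

View pics/ov6.png

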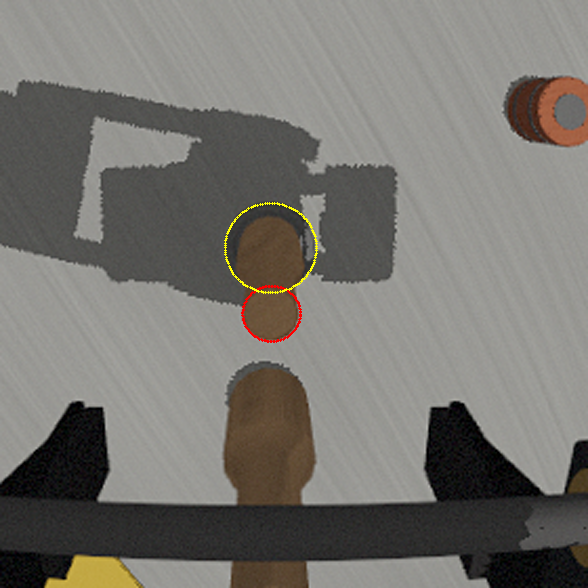

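View pics/c6.png

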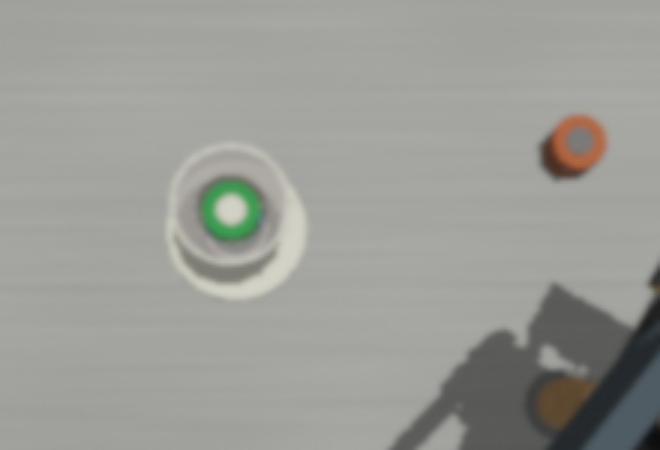

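```bash
python3 - <<'E'
from h import *
o,R=st();P=eyes.camera_params("wrist");C=-cv2.Rodrigues(P["rvec"])[0].T@P["tvec"]
print(R.T@(C-o["position"]))
E
```

```text
t 8.2667 p [ 0.4274 -0.2443  0.2936] F [-0.1  0.4 -0.3] w 0.0869
[[-0.506 -0.001  0.862]
 [-0.862  0.002 -0.506]
 [-0.001 -1.    -0.002]]
[-8.38543459e-02 -1.37455578e-01 -4.13335494e-05]
```

>>> play_rows(
  series=[
    [1,0,0.2,0.015,0,0,0],
    [1,0,0.35,0,0,0,0],
    [1,0,0.35,0,0,0,0],
    [1,0,0.35,0,0,0,0],
    [1,0,0.3,0,0,0,0],
    [1,0,0.135,0,0,0,0],
    [0.6,0,0,0,0,0,0],
    [0.1,0,0,0,0,0,0],
    [0.1,0,0,0,0,0,0],
    [0.1,0,0,0,0,0,0],
    [0.1,0,0,0,0,0,0],
    [0.1,0,0,0,0,0,0],
  ],
  grip_force=20,
)

```text
time: 9.27
position: [0.4295, -0.2462, 0.1269]
tool_rot: [0.352, -0.612, 0.614, -0.352]
ft_force: [-0.6, 0.4, -0.1]
grip_width: 0.0553
```

>>> play_rows(
  series=[
    [0.1,0,0,0,0,0,0],
    [0.1,0,0,0,0,0,0],
    [0.1,0,0,0,0,0,0],
    [0.1,0,0,0,0,0,0],
    [0.1,0,0,0,0,0,0],
    [0.1,0,0,0,0,0,0],
    [0.1,0,0,0,0,0,0],
    [0.1,0,0,0,0,0,0],
  ],
)

```text
time: 9.93
position: [0.4288, -0.2458, 0.1258]
tool_rot: [-0.352, 0.613, -0.613, 0.352]
ft_force: [-0.0, -0.5, 1.1]
grip_width: 0.0233
```

```bash
python3 - <<'E'
from h import *
o,R=st()
E
```

```text
t 9.9333 p [ 0.4288 -0.2458  0.1258] F [-0.  -0.5  1.1] w 0.0233
[[-0.505 -0.     0.863]
 [-0.863  0.    -0.505]
 [-0.    -1.    -0.   ]]
```

>>> play_rows(
  series=[
    [0.1,0,0,0,0,0,0],
    [0.1,0,0,0,0,0,0],
    [0.1,0,-0.1,0,0,0,0],
    [0.1,0,-0.2,0,0,0,0],
    [0.1,0,-0.3,0,0,0,0],
    [0.1,0,-0.35,0,0,0,0],
    [0.1,0,-0.35,0,0,0,0],
    [0.1,0,-0.3,0,0,0,0],
    [0.1,0,-0.2,0,0,0,0],
    [0.1,0,0,0,0,0,0],
    [0.1,0,0,0,0,0,0],
  ],
  grip_force=60,
)

```text
time: 10.85
position: [0.429, -0.2459, 0.306]
tool_rot: [0.352, -0.613, 0.614, -0.352]
ft_force: [-0.6, -0.1, -2.0]
grip_width: 0.0231
```

>>> play_rows(
  series=[
    [0.1,-0.15,0,0,0,0,0],
    [0.1,-0.3,0,0,0,0,0],
    [0.1,-0.35,0,0,0,0,0],
    [0.1,-0.35,0,0,0,0,0],
    [0.1,-0.35,0,0,0,0,0],
    [0.1,-0.35,0,0,0,0,0],
    [0.1,-0.35,0,0,0,0,0],
    [0.1,-0.3,0,0,0,0,0],
    [0.1,-0.25,0,0,0,0,0],
    [0.1,-0.1,0,-0.09,0,0,0],
    [0.1,0,0,0,0,0,0],
    [0.1,0,0,0,0,0,0],
  ],
)

```text
time: 11.85
position: [0.5632, 0.0051, 0.3035]
tool_rot: [-0.354, 0.614, -0.612, 0.351]
ft_force: [-0.8, -0.8, -1.8]
grip_width: 0.023
```

```bash
python3 - <<'E'
from h import *
o,R=st();x,y=.5655,.0055
print((R.T@(np.array([x,y,.25])-o["position"])*10).round(3))
P=snap("wrist","w7");p=o["position"];b=p[2]-.1218
overlay("wrist","w7",P,[((x,y,.14,.038),(0,0,255)),((x,y,.007,.055),(0,255,255)),((p[0],p[1],b,.019),(255,0,255)),((p[0],p[1],b+.06,.019),(255,0,255))],(150,100,430,380),2.1,"ov7")
snap("scene","s7")
s=cv2.imread("pics/s7.png")[100:270,220:400]
cv2.imwrite("pics/c7.png",cv2.resize(s,None,fx=3,fy=3))
E
```

```text
t 11.85 p [0.5632 0.0051 0.3035] F [-0.8 -0.8 -1.8] w 0.023
[[-0.503 -0.005  0.864]
 [-0.864  0.    -0.503]
 [ 0.003 -1.    -0.005]]
[-0.016  0.535  0.02 ]
```

View pics/ov7.png

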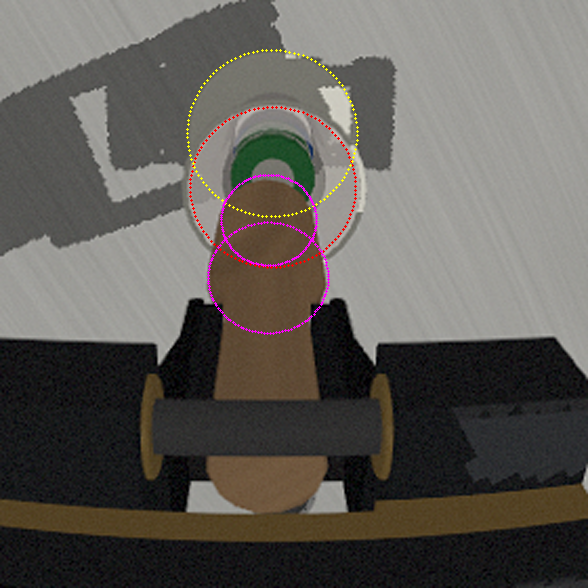

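View pics/c7.png

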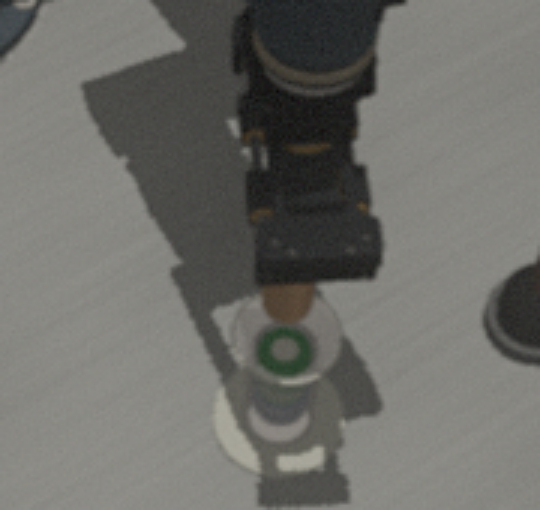

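>>> play_rows(
  series=[
    [0.1,-0.015,0,0.02,0,0,0],
    [0.1,0,0,0,0,0,0],
    [0.1,0,0.2,0,0,0,0],
    [0.1,0,0.15,0,0,0,0],
    [0.1,0,0.05,0,0,0,0],
    [0.1,0,0,0,0,0,0],
    [0.1,0,0,0,0,0,0],
  ],
)

```text
time: 12.53
position: [0.5677, 0.0045, 0.266]
tool_rot: [0.352, -0.613, 0.614, -0.352]
ft_force: [-0.1, 0.8, -0.7]
grip_width: 0.0228
```

```bash
python3 - <<'E'
from h import *
o,R=st();x,y=.5655,.0055
print((R.T@(np.array([x,y,.25])-o["position"])*10).round(3))
P=snap("wrist","w8")
im=cv2.imread("pics/w8.png")[130:330,170:400];cv2.imwrite("pics/c8.png",cv2.resize(im,None,fx=3,fy=3))
E
```

```text
t 12.5333 p [0.5677 0.0045 0.266 ] F [-0.1  0.8 -0.7] w 0.0228
[[-0.505  0.     0.863]
 [-0.863 -0.    -0.505]
 [-0.    -1.     0.   ]]
[ 0.003  0.16  -0.025]
```

View pics/c8.png

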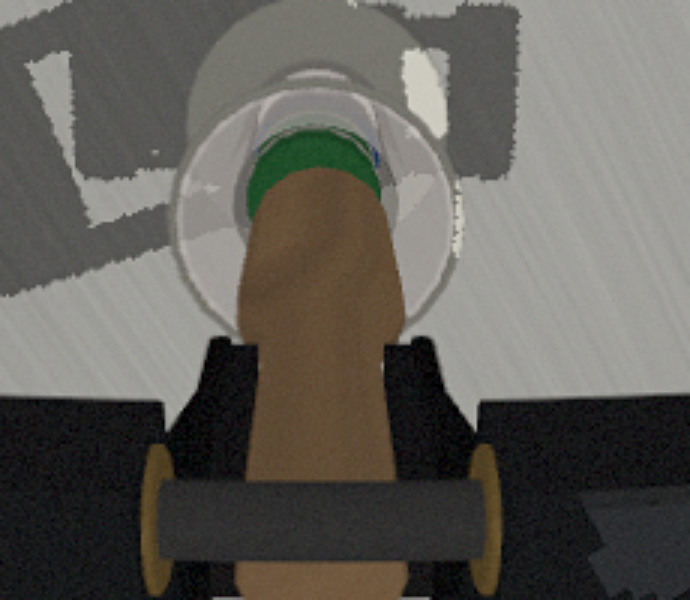

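>>> play_rows(
  series=[
    [0.1,0.003,0,-0.022,0,0,0],
    [0.1,0,0.05,0,0,0,0],
    [0.1,0,0.05,0,0,0,0],
    [0.1,0,0.05,0,0,0,0],
    [0.1,0,0.03,0,0,0,0],
    [0.1,0,0,0,0,0,0],
  ],
)

```text
time: 13.08
position: [0.5648, 0.006, 0.2466]
tool_rot: [-0.352, 0.614, -0.613, 0.351]
ft_force: [-1.1, -0.5, -2.4]
grip_width: 0.023
```

>>> play_rows(
  series=[
    [0.1,0,0.03,0,0,0,0],
    [0.1,0,0.03,0,0,0,0],
    [0.1,0,0.03,0,0,0,0],
    [0.1,0,0,0,0,0,0],
  ],
)

```text
time: 13.42
position: [0.5654, 0.0059, 0.2383]
tool_rot: [-0.352, 0.613, -0.613, 0.352]
ft_force: [0.5, -1.1, -1.3]
grip_width: 0.0231
```

>>> play_rows(
  series=[
    [0.1,0,0.03,0,0,0,0],
    [0.1,0,0.03,0,0,0,0],
    [0.1,0,0.03,0,0,0,0],
    [0.1,0,0,0,0,0,0],
  ],
)

```text
time: 13.75
position: [0.5656, 0.0058, 0.23]
tool_rot: [0.352, -0.613, 0.614, -0.352]
ft_force: [0.0, 0.3, 0.7]
grip_width: 0.0228
```

```bash
python3 - <<'E'
from h import *
o,R=st()
print(o["moment"].round(2))
E
```

```text
t 13.75 p [0.5656 0.0058 0.23  ] F [0.  0.3 0.7] w 0.0228
[[-0.505  0.001  0.863]
 [-0.863 -0.    -0.505]
 [-0.    -1.     0.001]]
[ 0.02  0.14 -0.04]
```

>>> play_rows(
  series=[
    [0.1,0,0.03,0,0,0,0],
    [0.1,0,0.03,0,0,0,0],
    [0.1,0,0,0,0,0,0],
  ],
)

```text
time: 14.0
position: [0.5656, 0.0058, 0.2238]
tool_rot: [0.352, -0.613, 0.613, -0.352]
ft_force: [-1.0, 0.3, 1.3]
grip_width: 0.0229
```

>>> play_rows(
  series=[
    [0.1,0,0.03,0,0,0,0],
    [0.1,0,0.03,0,0,0,0],
    [0.1,0,0,0,0,0,0],
  ],
)

```text
time: 14.25
position: [0.5656, 0.0058, 0.2177]
tool_rot: [0.352, -0.613, 0.613, -0.352]
ft_force: [-0.9, 0.7, 2.0]
grip_width: 0.0229
```

```bash
python3 - <<'E'
from h import *
o,R=st()
P=snap("wrist","w9")
im=cv2.imread("pics/w9.png")[130:330,170:400]
snap("scene","s9")
s=cv2.imread("pics/s9.png")[150:270,240:378]
cv2.imwrite("pics/c9.png",np.hstack([cv2.resize(im,(460,400)),cv2.resize(s,(340,400))]))
E
```

```text
t 14.25 p [0.5656 0.0058 0.2177] F [-0.9  0.7  2. ] w 0.0229
[[-0.505  0.     0.863]
 [-0.863 -0.    -0.505]
 [-0.    -1.     0.   ]]
```

View pics/c9.png

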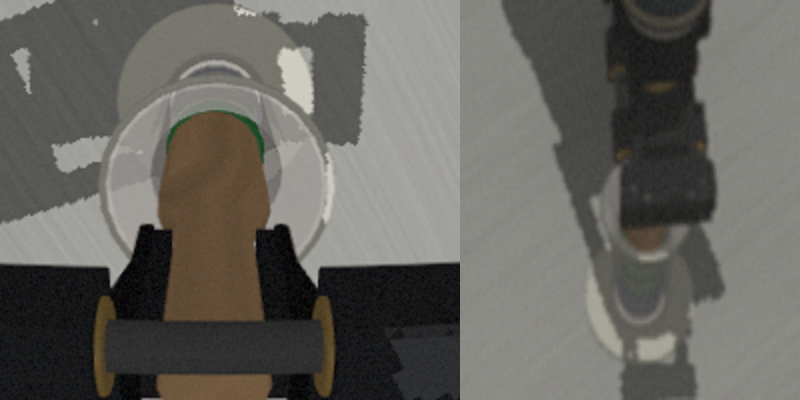

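```bash
python3 - <<'E'
from h import *
o,R=st();P=eyes.camera_params("wrist");p=o["position"];b=p[2]-.1218
x,y=.5655,.0055
Y=(0,255,255);M=(255,0,255)
overlay("wrist","w9",P,[((x,y,.14,.038),(0,0,255)),((p[0],p[1],b,.019),M),((p[0],p[1],b+.06,.019),M),((p[0],p[1],b+.075,.012),Y),((p[0],p[1],b+.155,.012),Y)],(150,100,430,380),2.1,"ov9")
P=eyes.camera_params("scene")
overlay("scene","s9",P,[((x,y,.14,.038),(0,0,255)),((x,y,.038,.021),M),((x,y,.058,.021),Y),((x,y,.093,.021),M)],(270,170,350,270),6,"os9")
E
```

```text
t 14.35 p [0.5656 0.0058 0.2177] F [-0.3  0.6  2.1] w 0.023
[[-0.505  0.     0.863]
 [-0.863 -0.    -0.505]
 [-0.    -1.     0.   ]]
```

View pics/ov9.png

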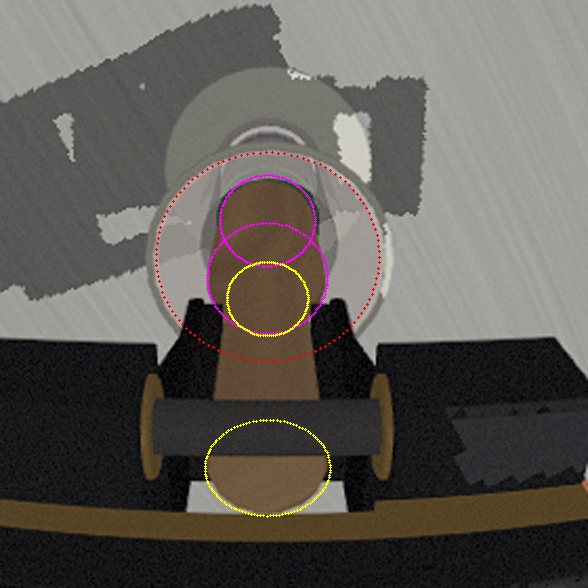

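View pics/os9.png

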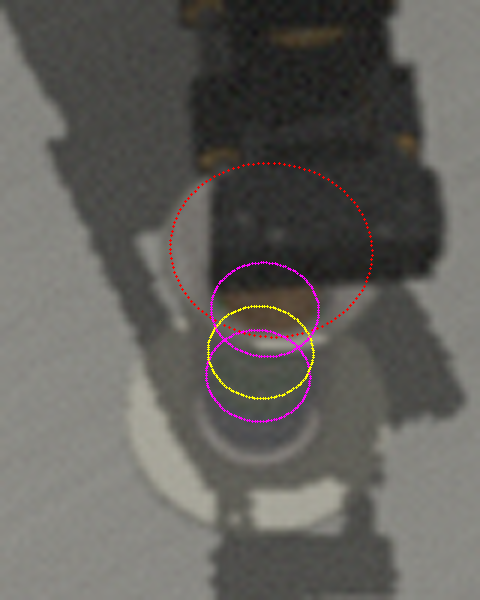

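>>> play_rows(
  series=[
    [0.1,0,0.03,0,0,0,0],
    [0.1,0,0,0,0,0,0],
  ],
)

```text
time: 14.52
position: [0.5656, 0.0058, 0.2147]
tool_rot: [0.352, -0.613, 0.613, -0.352]
ft_force: [-0.5, -0.4, 2.4]
grip_width: 0.0231
```

>>> play_rows(
  series=[
    [0.1,0,0.02,0,0,0,0],
    [0.1,0,0,0,0,0,0],
  ],
)

```text
time: 14.68
position: [0.5659, 0.0058, 0.2146]
tool_rot: [0.351, -0.613, 0.614, -0.352]
ft_force: [-2.8, -0.2, 12.4]
grip_width: 0.0229
```

>>> play_rows(
  series=[
    [0.1,0,0.02,0,0,0,0],
    [0.1,0,0,0,0,0,0],
  ],
)

```text
time: 14.85
position: [0.5662, 0.0059, 0.2145]
tool_rot: [0.351, -0.613, 0.614, -0.353]
ft_force: [-3.9, 1.0, 22.7]
grip_width: 0.0233
```

>>> play_rows(
  series=[
    [0.1,0,0.02,0,0,0,0],
    [0.1,0,0,0,0,0,0],
    [0.1,0,0,0,0,0,0],
    [0.1,0,0,0,0,0,0],
  ],
)

```text
time: 15.18
position: [0.5665, 0.0059, 0.2144]
tool_rot: [0.351, -0.612, 0.614, -0.353]
ft_force: [-6.4, 1.6, 31.7]
grip_width: 0.0228
```

```bash
python3 - <<'E'
from h import *
o,R=st();P=snap("wrist","w10");p=o["position"];b=p[2]-.1218
Y=(0,255,255);M=(255,0,255)
overlay("wrist","w10",P,[((p[0],p[1],b,.019),M),((p[0],p[1],b+.155,.012),Y)],(150,100,430,380),2.1,"ov10")
E
```

```text
t 15.1833 p [0.5665 0.0059 0.2144] F [-6.4  1.6 31.7] w 0.0228
[[-0.504  0.004  0.863]
 [-0.863 -0.001 -0.504]
 [-0.002 -1.     0.004]]
```

View pics/ov10.png

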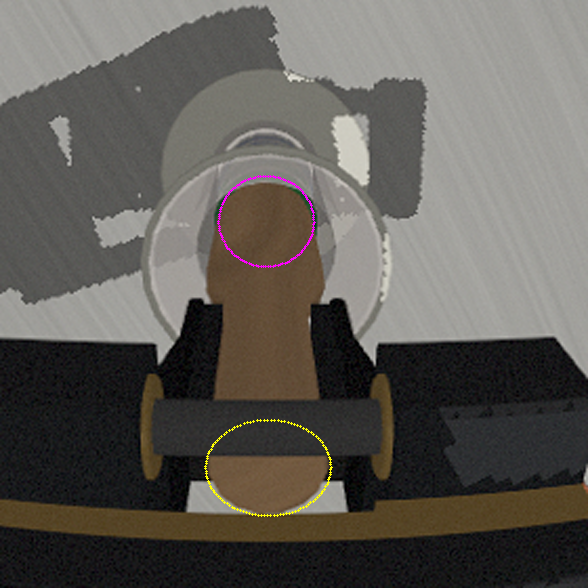

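>>> play_rows(
  series=[
    [0.1,0,-0.03,0,0,0,0],
    [0.1,0,-0.02,0,0,0,0],
    [0.1,0,0,0,0,0,0],
    [0.1,0,0,0,0,0,0],
  ],
)

```text
time: 15.57
position: [0.5659, 0.0058, 0.2147]
tool_rot: [0.352, -0.613, 0.614, -0.352]
ft_force: [-2.0, 1.4, 9.5]
grip_width: 0.0232
```

>>> play_rows(
  series=[
    [0.35,0,0,0,0,0,0],
    [0.45,0,0,0,0,0,0],
    [0.55,0,0,0,0,0,0],
    [0.7,0,0,0,0,0,0],
    [0.9,0,0,0,0,0,0],
    [0.9,0,0,0,0,0,0],
    [0.9,0,0,0,0,0,0],
    [0.9,0,0,0,0,0,0],
    [0.9,0,0,0,0,0,0],
  ],
)

```text
time: 16.32
position: [0.5655, 0.0059, 0.2137]
tool_rot: [0.352, -0.613, 0.613, -0.352]
ft_force: [-0.0, -0.7, -0.5]
grip_width: 0.0737
```

```bash
python3 - <<'E'
from h import *
o,R=st();P=snap("wrist","w11")
E
```

```text
t 16.3167 p [0.5655 0.0059 0.2137] F [-0.  -0.7 -0.5] w 0.0737
[[-0.505 -0.     0.863]
 [-0.863 -0.    -0.505]
 [ 0.    -1.     0.   ]]
```

View pics/w11.png

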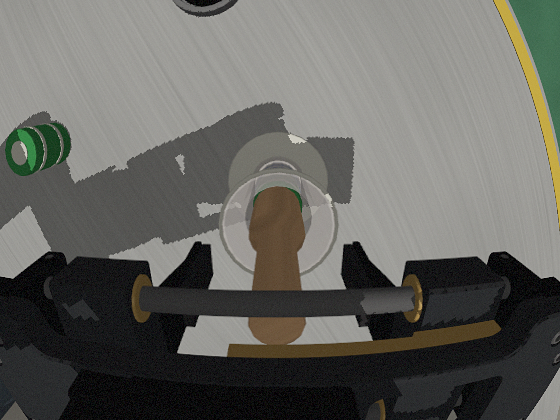

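Released with the rod still upright between the fingers (handle end at 277,330). Now straight up and aside.

>>> play_rows(
  series=[
    [1,0,-0.1,0,0,0,0],
    [1,0,-0.2,0,0,0,0],
    [1,0,-0.3,0,0,0,0],
    [1,0,-0.3,0,0,0,0],
    [1,0,-0.3,0,0,0,0],
    [1,0,-0.2,0,0,0,0],
    [1,0.3,0,0,0,0,0],
    [1,0.35,0,0,0,0,0],
    [1,0.35,0,0,0,0,0],
    [1,0.35,0,0,0,0,0],
    [1,0.3,0,0,0,0,0],
    [1,0,0,0,0,0,0],
  ],
)

```text
time: 17.37
position: [0.48, -0.1404, 0.3547]
tool_rot: [0.351, -0.613, 0.615, -0.35]
ft_force: [-0.6, -0.6, 0.5]
grip_width: 0.087
```

```bash
python3 - <<'E'
from h import *
o,R=st();x,y=.5655,.0055
Y=(0,255,255);M=(255,0,255)
for n in("scene","top"):
    P=snap(n,n+"12")
    uv=proj(n,np.array([[x,y,.14]]),P)[0].astype(int);w=45
    overlay(n,n+"12",P,[((x,y,.093,.021),M),((x,y,.248,.012),Y),((x,y,.038,.021),M)],(uv[0]-w,uv[1]-w,uv[0]+w,uv[1]+w),4.4,"o"+n)
cv2.imwrite("pics/o12.png",np.hstack([cv2.imread("pics/oscene.png"),cv2.imread("pics/otop.png")]))
cv2.imwrite("pics/f12.png",cv2.resize(np.hstack([cv2.imread("pics/scene12.png"),cv2.imread("pics/top12.png")]),(800,300)))
E
```

```text
t 17.3667 p [ 0.48   -0.1404  0.3547] F [-0.6 -0.6  0.5] w 0.087
[[-0.509 -0.001  0.861]
 [-0.861 -0.003 -0.509]
 [ 0.003 -1.     0.001]]
```

View pics/o12.png

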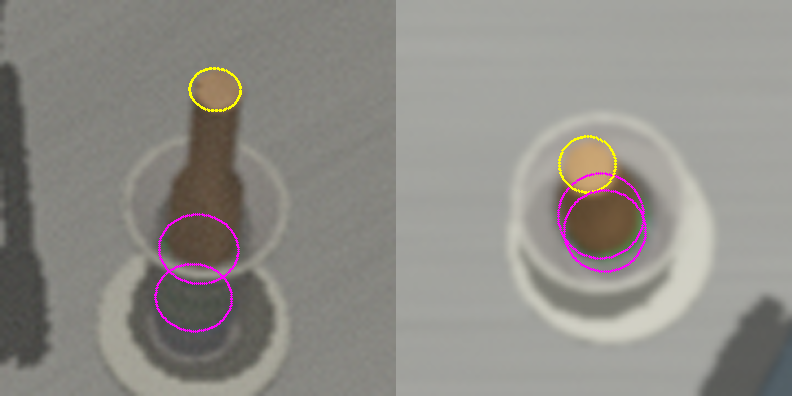

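View pics/f12.png

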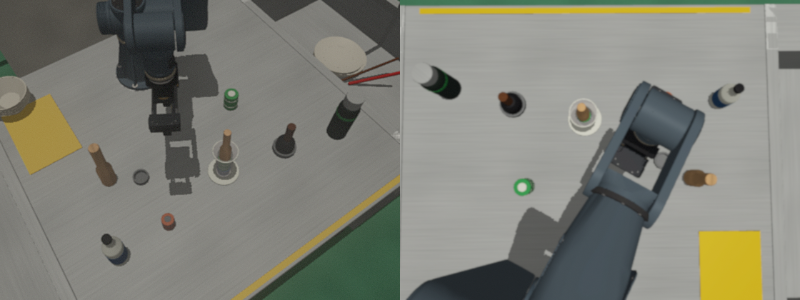

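The rod stands upright with its top exactly at the predicted home height (0.248 m), in both views, and the robot is clear of everything.

```bash
python3 -c "
from rig import ticket
print(ticket.hand_in())"
```

```text
the job is handed in; nothing more can be done
None
```

The filter is ready and handed in at about 17.5 s of the 58 s. The small green cartridge is in the tube on top of the blue one. I pushed both down with the slim pale rod until they stopped, and the rod is standing in the tube on top of them.

- **Bottoming out:** The rod stopped at the height expected when both cartridges are home (green top 93 mm). I then pressed to about 32 N and it moved only about 0.3 mm more.
- **Final pictures:** The scene and top views put the rod's top where it should be for home (248 mm). The rod is upright, the gripper is well clear of it, and the other objects look undisturbed.
- **One disagreement:** The force while sliding read only about 3–4 N above free hanging, not the stated 8 N or so. The pictures showed no slip of the rod in the grip, so I relied on the stop height and the sharp force rise at the end. I could not see the blue cartridge's position clearly after the push.

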